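Crack open the sealed dry box

TASK

The blue dry box is weighted shut by a steel ring standing around its lid's knob: lift the ring off the knob and set it down flat in the red tray without dropping it, with the lid still shut. Then pull the lid up (the knob is there for that) until the sticky rubber seal lets go, and finish while still holding the lid, steady and slightly ajar, with the front edge about 4 cm up (2.5 to 6 cm will do); do not fling the lid wide open. Leave the other things on the bench where they are.

Things in the scene. Friction and masses are not known exactly. Their poses are not given: they have to be found in the camera images.
- dry_box: blue steel box fixed to the bench, 220 (x) x 280 (y) mm, lid top 100 mm above the bench; origin at the centre of its underside; its -x side is the front, where a black rubber lip runs along the lid's front edge and rises to 7.5 mm above the lid's top; the lid's hinge runs along the +x side. The box may be turned
- lid (a joint): angle of the hinged lid in rad: 0 shut, grows as the front edge rises (0.1 rad lifts the front edge 21 mm). Lid 210 (hinge to front edge) x 280 x 10 mm, about 0.55 kg, falls shut if let go. The rubber lip grips the front edge: breaking it takes about 10 to 22 N of upward pull at the knob, within the first 0.04 rad, after which only the lid's weight (about 4 N at the knob) remains and the seal does not grip again
- knob_mid (a point): point on the axis of the lid's black upright knob, a cylinder 24 mm across and 50 mm tall standing on the lid, fixed to it; the point lies 26 mm above the lid's top (24 mm below the knob's top). In the box's frame, lid shut, it is at x = -40, y = 0, z = 126 mm. It moves and tilts with the lid
- lid_hinge (a point): middle of the lid's hinge axis, fixed to the box at x = 105, y = 0, z = 90 mm of the box's frame; the axis is parallel to the box's y axis; the lid opens by turning about +y
- ring_center (a point): centre (half-way up) of the loose steel ring weight, 62 mm outside, 42 mm inside diameter, 36 mm tall, about 0.45 kg, standing on the lid around the knob, whose top is 14 mm above the ring's; z along the ring's axis
- parts_tray_in (a point): centre of the inner floor (4 mm above the bench) of the red open tray, fixed to the bench, 210 x 210 mm outside, walls 4 mm thick and 26 mm high over the bench; empty; axes along its sides. It may be turned
- hammer: hammer with orange handle, lying on the right of the robot; a bystander, leave it; origin in its underside
- wire_brush: wooden wire brush lying on the robot's side; a bystander, leave it; origin in its underside
- spray_bottle: white bottle, 60 across, 170 tall, red cap, on the left; a bystander, leave it; origin in its underside
- try_square: small try square lying flat: blue stock 120 long, aluminium blade 190 long; a bystander, leave it; origin in its underside (in the stock)
- tube_offcut: upright square steel tube offcut, 40 x 40 x 90, on the robot's side; a bystander, leave it; origin in its underside
- marker_cup: copper-coloured cup, 70 across, 80 tall; a bystander, leave it; origin in its underside

How it is judged:
On the way, in this order (a step that is already met when the one before it is completed fails the run):
1. the ring is lifted clear of the knob with the lid still shut (z of ring_center in the frame of dry_box above 0.17 m and value of joint lid below 0.05 rad), for 0.1 s.
2. the ring lies flat on the tray's floor, let go and at rest, with the lid still shut (horizontal distance between ring_center and parts_tray_in below 0.085 m and z of ring_center in the frame of parts_tray_in between 0.01 and 0.026 m and angle between the z axis of ring_center and the z axis of parts_tray_in, either way round below 0.2 rad and contact force between the fingers and ring_weight below 0.1 N and linear speed of ring_weight below 0.03 m/s and value of joint lid below 0.05 rad), for 0.2 s.
3. the lid is broken free of its seal by the fingers on it (value of joint lid above 0.08 rad and contact force between the fingers and lid above 0.5 N), for 0.1 s.
At the end, for the whole second after the job is handed in: The fingers still hold the lid steady (under 0.05 rad/s) at 0.105 to 0.305 rad, front edge about 2.2 to 6.3 cm up; the ring lies flat (within 0.2 rad) on the tray's floor, at rest (value of joint lid between 0.105 and 0.305 rad and velocity of joint lid between -0.05 and 0.05 rad/s and contact force between the fingers and lid above 0.5 N and contact force between ring_weight and lid below 0.1 N and horizontal distance between ring_center and parts_tray_in below 0.085 m and z of ring_center in the frame of parts_tray_in between 0.01 and 0.026 m and angle between the z axis of ring_center and the z axis of parts_tray_in, either way round below 0.2 rad and linear speed of ring_weight below 0.03 m/s); the arm keeps its last pose, push and grip.
It fails at once if the lid is pulled open before the ring is in the tray (value of joint lid above 0.05 rad and horizontal distance between ring_center and parts_tray_in above 0.1 m).
It fails at once if the lid is flung wide open (over 0.5 rad) (value of joint lid above 0.5 rad).
It fails at once if the ring is dropped or thrown (over 0.8 m/s out of the fingers) (linear speed of ring_weight above 0.8 m/s and contact force between the fingers and ring_weight below 0.1 N).
It fails at once if a bystander is shoved more than 4 cm or knocked over (distance of any of hammer, wire_brush, spray_bottle, try_square, tube_offcut, marker_cup from where it was at the start of the episode above 0.04 m or angle between any of spray_bottle, tube_offcut, marker_cup's own z axis and vertical above 0.6 rad).
It also fails if it takes over 53 s, if anything falls off the work surface, if the arm or the gripper's body presses on something with over 40 N, if the wrist force passes 120 N, or if a joint passes its speed limit or range.

ROBOT

A 6-joint arm with a two-finger parallel gripper is mounted at the origin on the work surface. World frame = base frame: x ahead of the robot, y to its left, z up, the work surface at z = 0. Lengths are in m, angles in rad, forces in N, time in s.
With the tool pointing down it reaches from about 0.4 to 0.825 m from the base axis. Payload 7 kg.
Tool frame: the origin (TCP) lies midway between the tips of the shut fingers; the grasp point (between the pads) lies manip.tcp_to_grasp behind it (manip.tcp_to_grasp is the distance from the TCP to the grasp point, in m); z points along the fingers, y is the line along which they close (so a half turn about z gives the same grasp; the last joint's range is limited). The gripper opens to 85 mm and grips with 20 to 120 N. Pads are 22 mm wide; open, the fingers measure 114 mm over their backs; the gripper's body (76 mm by 85 mm) begins 54 mm behind the grasp point. The pads swing forward as they close: fully open they stand 13 mm farther back than shut.
Start: joints at [-0.836, 0.359, 0.012, 0, -1.224, -0.288], TCP at [0.292, -0.609, 0.231] pointing down, gripper open.
Joint ranges: [-3.07, 3.07], [-1.43, 2.12], [-1.02, 1.25], [-3.03, 1.67], [-3.05, -0], [-3.03, 3.03]. Speed limits (rad/s): [2.39, 2.39, 3.01, 3.14, 3.14, 3.14].

INTERFACE

Orientations are given as a 3x3 rotation matrix whose columns are the frame's x, y, z axes.
In Python, from rig import manip gives the robot as it stands.
- The arm moves only by the shell command python3 -m inch 'ROWS'. ROWS is JSON, a list that holds one entry, the list of rows, each a list of 7 numbers: the opening, from 0 (shut) to 1 (fully open), then the shift along the world's x, y, z in m, then the turn, a rotation vector about the world's x, y, z in rad. In form: [[[claw, dx, dy, dz, ax, ay, az], ...]]. A call has 1 to 10 rows; each row is the pose to reach, as a shift and turn from the pose commanded when the call began; what a row does not reach only later rows make up. A row lasts 1/10 s, in which the tool goes at most 50 mm and 8.59 degrees, less where a joint would pass 70% of its speed; a pose out of reach is approached as far as the arm can. A call with a gripper value outside its range is refused whole. The fingers move at their own pace and stop on an object; the grip force is fixed at half the most. Time passes only in rows, so rows that repeat a pose let the fingers close. It gives the time, the measured TCP pose, the force, the opening and the grip force at its end, in the units of the state.
- manip.get_obs(): the state, without advancing time (a new reading comes with each control period).
- manip.camera(name): name is "side" or "top" or "wrist"; returns a dict with "pixels" (480x640x3 uint8, red, green, blue), "range_z" (480x640 float32, m along the optical axis (not along the pixel's ray), 0 where there is no reading), "mtx" (3x3 intrinsics, pixels), "rvec" (rotation vector, rad) and "tvec" (3), from world to camera coordinates, as OpenCV has them. Camera axes: x right, y down, z forward; pixel columns grow to the right and rows downward; lengths in m; the calibration is good to about 2 mm. A picture is of the moment at which its call begins.
- manip.sign_off(): hands the job in; it is judged then, once.
Trained networks look in the newest picture that a camera, given by its name, has taken for a name from the list of things; names that differ only in an ending like _2 or _b are one class to them, and where a whole thing is asked for, a point or a joint stands for the part that bears it (a point fixed in the world has none). Each returns a list of dicts, best first, with "score" (0 to 1); they miss things now and then, are a little off and sometimes report something else, mostly with a low value. They report only what shows in the picture. A call takes as long as a camera call.
- manip.recognise(camera, name): "centre" ([x, y, z] in m, in the coordinates of the camera as it stood for that picture, good to about 4 mm: the middle of the surface that is visible of it).
- manip.pinpoint(camera, name): "centre" ([x, y, z] in m, in the coordinates of the camera as it stood for that picture, good to about 4 mm: a listed point, or the origin of a listed thing).
The state is a dict: "time": time; "qpos": joint angles; "dq": joint speeds; "joint_torque": joint torques, N m; "eef_pos": TCP position; "orientation": TCP orientation; "ft_force": force on the tool from outside, world axes, zero at the start; "moment": the same for the moment, N m; "gripper_width": finger opening in m; "grasp_force": force on a finger pad.
Only numpy, scipy, OpenCV 4.12 (cv2) and the standard library are available. Lean on these libraries where they do the work, as an engineer would, in place of code of your own. Each camera call takes 0.05 s, during which the arm holds its last target. There are 200 camera calls.

## Working session

There is one attempt and no reset: what is moved stays moved. The work goes in short steps, Python scripts to look and compute and a shell command to move; the robot and the scene stay as the last step left them, time stands still between calls to the robot, and variables do not carry over. Pictures are saved under pics/ and viewed, at most 10 in all, crops included, and the job is handed in when it is done.

```bash
mkdir -p pics; cat > h.py <<'E'
import numpy as np, cv2
from rig import manip
def cam(n):
    c=manip.camera(n); R=cv2.Rodrigues(np.array(c["rvec"],float))[0]; t=np.array(c["tvec"],float).ravel()
    return c,R,t
def w(p,R,t): return R.T@(np.array(p)-t)
def cloud(c,R,t):
    z=c["range_z"]; v,u=np.mgrid[:480,:640]; K=np.array(c["mtx"])
    P=np.stack([(u-K[0,2])/K[0,0]*z,(v-K[1,2])/K[1,1]*z,z],-1)
    return (P-t)@R
E
python3 - <<'E'
from h import *
print(manip.tcp_to_grasp, manip.get_obs()["ft_force"])
for n in ("top","side"):
    c,R,t=cam(n); cv2.imwrite(f"pics/{n}.png",c["pixels"][:,:,::-1])
    np.savez(f"{n}.npz",W=cloud(c,R,t),px=c["pixels"],z=c["range_z"])
    for k in ("ring_center","knob_mid","lid_hinge","parts_tray_in","dry_box","spray_bottle","marker_cup","tube_offcut"):
        r=manip.pinpoint(n,k)
        if r: print(n,k,w(r[0]["centre"],R,t).round(4),r[0]["score"])
E
```

```text
0.0187 [ 0.19005601 -0.47423543 -0.33750803]
top ring_center [0.5253 0.1256 0.1186] 0.66
top knob_mid [0.5259 0.1357 0.1284] 0.73
top lid_hinge [0.6634 0.1706 0.0881] 0.6
top parts_tray_in [ 0.5808 -0.2012  0.0023] 0.57
top dry_box [0.5666 0.1457 0.0013] 0.75
top spray_bottle [ 0.6028  0.4545 -0.0023] 0.95
top marker_cup [ 0.5824 -0.4969  0.0009] 0.67
top tube_offcut [0.3565 0.2167 0.0029] 0.64
side ring_center [ 0.3523  0.2146 -0.0033] 0.55
side knob_mid [0.5284 0.1376 0.1268] 0.63
side lid_hinge [0.6689 0.1724 0.0883] 0.7
side parts_tray_in [ 0.5874 -0.2002  0.0058] 0.74
side dry_box [0.5701 0.1446 0.0023] 0.77
side spray_bottle [ 0.6091  0.452  -0.0045] 0.71
```

View pics/top.png

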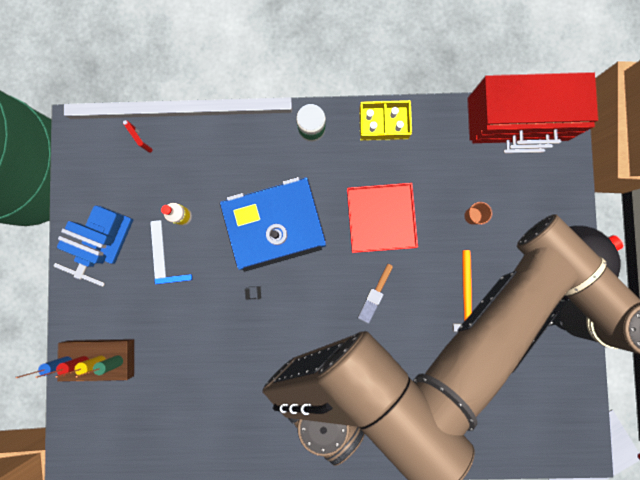

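View pics/side.png

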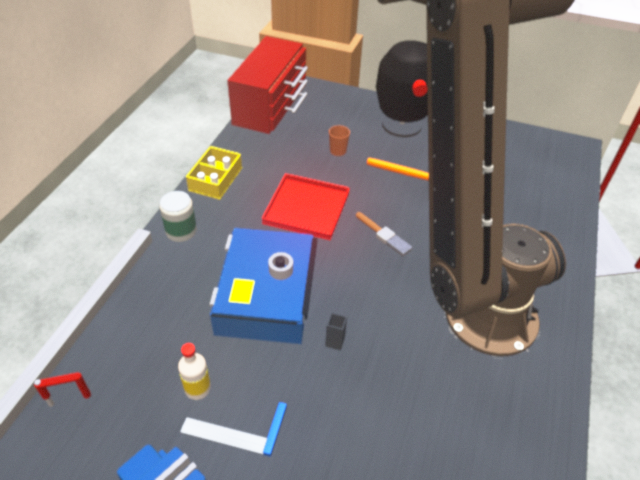

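The top view shows the blue box with the ring and knob at about (277,234), turned about 15°. The red tray is at (382,217), the tube offcut at (253,293) and the brush at (375,295). The side view agrees. Next I'll refine the positions from the depth data.

```bash
python3 - <<'E'
from h import *
o=manip.get_obs(); print(np.array(o["orientation"]).round(3), o["eef_pos"])
for n in ("top","side"):
    d=np.load(n+".npz"); W,px=d["W"],d["px"].astype(int)
    ok=d["z"]>0
    near=ok&(np.hypot(W[...,0]-.568,W[...,1]-.145)<.19)
    lid=near&(W[...,2]>.09)&(W[...,2]<.11)
    print(n,"lid z",np.median(W[lid][:,2]), cv2.minAreaRect(W[lid][:,:2].astype(np.float32)))
    ring=near&(np.hypot(W[...,0]-.528,W[...,1]-.135)<.05)&(W[...,2]>.128)&(W[...,2]<.142)
    knob=near&(np.hypot(W[...,0]-.528,W[...,1]-.135)<.04)&(W[...,2]>.145)
    for q,m in(("ring",ring),("knob",knob)):
        P=W[m]; print(q,len(P),(P.min(0)+P.max(0))/2 if len(P) else 0,P.max(0)-P.min(0) if len(P) else 0)
    red=ok&(px[...,0]>150)&(px[...,1]<110)&(np.hypot(W[...,0]-.584,W[...,1]+.2)<.17)&(W[...,2]<.04)
    print("tray",cv2.minAreaRect(W[red][:,:2].astype(np.float32)))
E
```

```text
[[-0.902 -0.432  0.   ]
 [-0.432  0.902 -0.   ]
 [-0.    -0.    -1.   ]] [ 0.29164741 -0.60872014  0.23132977]
top lid z 0.10063089134977572 ((0.5646761655807495, 0.1455596387386322), (0.23736488819122314, 0.2856922447681427), 14.593944549560547)
ring 180 [0.52891202 0.13046343 0.13505034] [0.05841553 0.06053935 0.01379313]
knob 49 [0.52763536 0.13586576 0.15163211] [0.0207247  0.02185733 0.01319659]
tray ((0.5863134264945984, -0.20472386479377747), (0.21844002604484558, 0.21894820034503937), 3.0498783588409424)
side lid z 0.10019881682039918 ((0.5648102760314941, 0.14736294746398926), (0.2376459687948227, 0.2881658673286438), 14.784148216247559)
ring 287 [0.52945929 0.13169009 0.13471375] [0.06159582 0.06507303 0.01335714]
knob 65 [0.52882798 0.13773641 0.15063847] [0.02348745 0.02542812 0.01081502]
tray ((0.5624868869781494, -0.21668481826782227), (0.288339227437973, 0.2579481601715088), 3.2011289596557617)
```

```bash
python3 -m inch '[[[1,0.03,0.04,0.02,0,0,-0.02],[1,0.045,0.08,0.03,0,0,-0.05],[1,0.06,0.12,0.04,0,0,-0.1],[1,0.075,0.16,0.05,0,0,-0.15],[1,0.09,0.2,0.06,0,0,-0.19],[1,0.1,0.24,0.07,0,0,-0.19],[1,0.11,0.28,0.07,0,0,-0.19],[1,0.12,0.32,0.07,0,0,-0.19],[1,0.13,0.36,0.07,0,0,-0.19],[1,0.13,0.36,0.07,0,0,-0.19]]]'
python3 -m inch '[[[1,0.015,0.045,0,0,0,0],[1,0.03,0.09,0,0,0,0],[1,0.04,0.135,0,0,0,0],[1,0.055,0.18,0,0,0,0],[1,0.07,0.225,0,0,0,0],[1,0.085,0.27,0,0,0,0],[1,0.1,0.315,0,0,0,0],[1,0.107,0.36,0,0,0,0],[1,0.107,0.381,0,0,0,0],[1,0.107,0.381,0,0,0,0]]]'
cat > m.py <<'E'
from h import *
o=manip.get_obs(); print(np.array(o["eef_pos"]).round(4), np.array(o["orientation"])[:,1].round(3),o["time"],np.array(o["ft_force"]).round(1))
c,R,t=cam("wrist"); W=cloud(c,R,t); z=c["range_z"]
cv2.imwrite("pics/wrist.png",c["pixels"][:,:,::-1])
b=(z>0)&(np.hypot(W[...,0]-.528,W[...,1]-.135)<.05)
for q,lo,hi in (("ring",.129,.141),("knob",.146,.156)):
    P=W[b&(W[...,2]>lo)&(W[...,2]<hi)]
    if len(P): print(q,len(P),np.median(P[:,2]),P.min(0).round(4),P.max(0).round(4),cv2.minEnclosingCircle(P[:,:2].astype(np.float32)))
for k in ("ring_center","knob_mid","parts_tray_in"):
    r=manip.pinpoint("wrist",k)
    if r: print(k,w(r[0]["centre"],R,t).round(4),r[0]["score"])
E
python3 m.py
```

```text
time: 1.9
eef_pos: [0.4225, -0.2453, 0.302]
orientation: [[-0.966, -0.258, 0.002], [-0.258, 0.966, 0.0], [-0.002, -0.0, -1.0]]
ft_force: [-0.1, -0.6, 0.8]
gripper_width: 0.0858
grasp_force: 0.0
time: 2.9
eef_pos: [0.5289, 0.1345, 0.3007]
orientation: [[-0.967, -0.257, -0.001], [-0.257, 0.967, -0.0], [0.001, -0.0, -1.0]]
ft_force: [0.2, 0.3, -1.4]
gripper_width: 0.0855
grasp_force: 0.0
[0.5289 0.1345 0.3007] [-0.257  0.967 -0.   ] 2.9 [ 0.2  0.3 -1.4]
ring 1933 0.1354508842210894 [0.4981 0.0994 0.129 ] [0.5592 0.1608 0.1408] ((0.5289428234100342, 0.13010242581367493), 0.030989769846200943)
knob 522 0.1495836826317022 [0.5171 0.1234 0.1462] [0.5403 0.1466 0.1514] ((0.5286831855773926, 0.13501745462417603), 0.011973890475928783)
ring_center [0.5252 0.1348 0.1169] 0.96
knob_mid [0.5251 0.1368 0.1265] 0.76
parts_tray_in [ 0.5828 -0.2008  0.0046] 0.74
```

View pics/wrist.png

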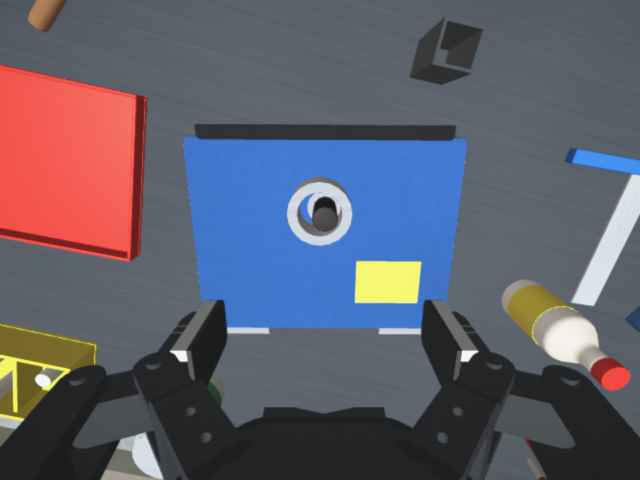

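The wrist view shows the ring at (320,211) around the knob at (325,215). The fingers are lined up with the box's y axis and there's nothing in the way, so I'll descend.

```bash
python3 -m inch '[[[1,0,-0.004,-0.04,0,0,0],[1,0,-0.004,-0.08,0,0,0],[1,0,-0.004,-0.12,0,0,0],[1,0,-0.004,-0.15,0,0,0],[1,0,-0.004,-0.17,0,0,0],[1,0,-0.004,-0.185,0,0,0],[1,0,-0.004,-0.194,0,0,0],[1,0,-0.004,-0.199,0,0,0],[1,0,-0.004,-0.199,0,0,0],[1,0,-0.004,-0.199,0,0,0]]]'
```

```text
time: 4.1
eef_pos: [0.5291, 0.1283, 0.1031]
orientation: [[-0.967, -0.254, 0.001], [-0.254, 0.967, 0.0], [-0.001, 0.0, -1.0]]
ft_force: [-0.3, 0.0, 0.2]
gripper_width: 0.0856
grasp_force: 0.0
```

```bash
python3 -m inch '[[[0.6,0,0.001,-0.001,0,0,0],[0.4,0,0.001,-0.001,0,0,0],[0,0,0.001,-0.001,0,0,0],[0,0,0.001,-0.001,0,0,0],[0,0,0.001,-0.001,0,0,0],[0,0,0.001,-0.001,0,0,0],[0,0,0.001,-0.001,0,0,0],[0,0,0.001,-0.001,0,0,0]]]'
```

```text
time: 4.9
eef_pos: [0.529, 0.1298, 0.1025]
orientation: [[-0.967, -0.254, 0.001], [-0.254, 0.967, 0.001], [-0.002, 0.0, -1.0]]
ft_force: [-2.7, 0.7, 6.6]
gripper_width: 0.0614
grasp_force: 63.8
```

```bash
python3 -m inch '[[[0,0,0.001,0.005,0,0,0],[0,0,0.002,0.012,0,0,0],[0,0,0.003,0.022,0,0,0],[0,0,0.003,0.035,0,0,0],[0,0,0.003,0.05,0,0,0],[0,0,0.003,0.07,0,0,0],[0,0,0.003,0.09,0,0,0],[0,0,0.003,0.105,0,0,0],[0,0,0.003,0.11,0,0,0],[0,0,0.003,0.11,0,0,0]]]'
python3 - <<'E'
from h import *
o=manip.get_obs(); print(o["gripper_width"],np.array(o["ft_force"]).round(1))
c,R,t=cam("side"); W=cloud(c,R,t)
cv2.imwrite("pics/lift.png",c["pixels"][180:380,150:450,::-1].repeat(2,0).repeat(2,1))
for k in ("ring_center","knob_mid"):
    r=manip.pinpoint("side",k)
    if r: print(k,w(r[0]["centre"],R,t).round(4),r[0]["score"])
E
```

```text
time: 5.9
eef_pos: [0.5289, 0.1325, 0.2124]
orientation: [[-0.967, -0.254, 0.002], [-0.254, 0.967, 0.001], [-0.002, 0.001, -1.0]]
ft_force: [-0.1, 0.3, -4.3]
gripper_width: 0.0612
grasp_force: 66.0
0.06124670153193939 [-0.1  0.3 -4.3]
ring_center [ 0.3439 -0.4642 -0.0035] 0.68
knob_mid [0.5275 0.1385 0.1264] 0.88
```

View pics/lift.png

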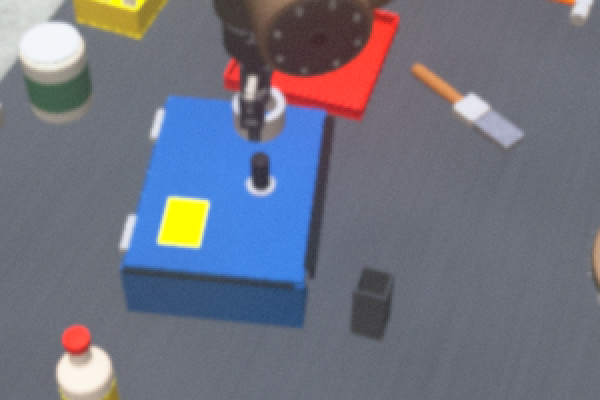

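The ring is held at (258,110) in the crop, clear of the knob at (260,172), and the lid is shut. Next I'll carry the ring to the tray.

```bash
python3 -m inch '[[[0,0.003,-0.02,0,0,0,0],[0,0.01,-0.06,0,0,0,0],[0,0.016,-0.1,0,0,0,0],[0,0.023,-0.14,0,0,0,0],[0,0.03,-0.18,0,0,0,0],[0,0.036,-0.22,0,0,0,0],[0,0.043,-0.26,0,0,0,0],[0,0.05,-0.3,0,0,0,0],[0,0.055,-0.325,0,0,0,0],[0,0.055,-0.334,0,0,0,0]]]'
python3 -m inch '[[[0,0,0,-0.02,0,0,0],[0,0,0,-0.05,0,0,0],[0,0,0,-0.09,0,0,0],[0,0,0,-0.13,0,0,0],[0,0,0,-0.16,0,0,0],[0,0,0,-0.18,0,0,0],[0,0,0,-0.19,0,0,0],[0,0,0,-0.196,0,0,0],[0,0,0,-0.2,0,0,0],[0,0,0,-0.2,0,0,0]]]'
```

```text
time: 7.05
eef_pos: [0.5833, -0.2042, 0.2096]
orientation: [[-0.968, -0.252, -0.003], [-0.252, 0.968, -0.0], [0.003, 0.0, -1.0]]
ft_force: [-0.5, -0.1, -5.9]
gripper_width: 0.0612
grasp_force: 66.5
time: 8.05
eef_pos: [0.584, -0.2017, 0.0117]
orientation: [[-0.967, -0.254, 0.001], [-0.254, 0.967, -0.0], [-0.001, -0.0, -1.0]]
ft_force: [0.3, -0.7, -3.9]
gripper_width: 0.0611
grasp_force: 66.5
```

Now small steps down until contact.

```bash
python3 -m inch '[[[0,0,0,-0.001,0,0,0],[0,0,0,-0.002,0,0,0],[0,0,0,-0.003,0,0,0],[0,0,0,-0.004,0,0,0],[0,0,0,-0.004,0,0,0],[0,0,0,-0.004,0,0,0]]]'
```

```text
time: 8.65
eef_pos: [0.5836, -0.2018, 0.0073]
orientation: [[-0.967, -0.254, 0.0], [-0.254, 0.967, -0.0], [-0.0, -0.0, -1.0]]
ft_force: [0.2, -1.1, -3.4]
gripper_width: 0.0609
grasp_force: 66.5
```

```bash
python3 -m inch '[[[0,0,0,-0.001,0,0,0],[0,0,0,-0.001,0,0,0],[0,0,0,-0.0015,0,0,0],[0,0,0,-0.0015,0,0,0]]]'
```

```text
time: 9.05
eef_pos: [0.5838, -0.2018, 0.0066]
orientation: [[-0.967, -0.254, 0.0], [-0.254, 0.967, -0.0], [-0.0, -0.0, -1.0]]
ft_force: [-1.8, 1.1, 5.1]
gripper_width: 0.0611
grasp_force: 67.3
```

```bash
python3 -m inch '[[[0.8,0,0,0,0,0,0],[1,0,0,0,0,0,0],[1,0,0,0,0,0,0],[1,0,0,0,0,0,0],[1,0,0,0,0,0,0],[1,0,0,0.01,0,0,0],[1,0,0,0.03,0,0,0],[1,0,0,0.06,0,0,0],[1,0,0,0.1,0,0,0],[1,0,0,0.14,0,0,0]]]'
python3 -m inch '[[[1,0,0,0.04,0,0,0],[1,0,0,0.06,0,0,0],[1,0,0,0.07,0,0,0],[1,0,0,0.07,0,0,0]]]'
python3 - <<'E'
from h import *
c,R,t=cam("wrist"); W=cloud(c,R,t); z=c["range_z"]
cv2.imwrite("pics/placed.png",c["pixels"][:,:,::-1])
P=W[(z>0)&(np.hypot(W[...,0]-.584,W[...,1]+.202)<.06)&(W[...,2]>.03)&(W[...,2]<.06)]
print(len(P),np.median(P[:,2]),cv2.minEnclosingCircle(P[:,:2].astype(np.float32)))
E
```

```text
time: 10.05
eef_pos: [0.5833, -0.2018, 0.1478]
orientation: [[-0.967, -0.254, -0.0], [-0.254, 0.967, -0.0], [0.0, -0.0, -1.0]]
ft_force: [0.4, -0.1, -0.0]
gripper_width: 0.0853
grasp_force: 0.0
time: 10.45
eef_pos: [0.584, -0.2018, 0.2174]
orientation: [[-0.967, -0.254, 0.003], [-0.254, 0.967, -0.0], [-0.002, -0.001, -1.0]]
ft_force: [-0.1, 0.3, -0.5]
gripper_width: 0.0855
grasp_force: 0.0
1803 0.03944919159181424 ((0.5839111804962158, -0.20195165276527405), 0.030998213216662407)
```

View pics/placed.png

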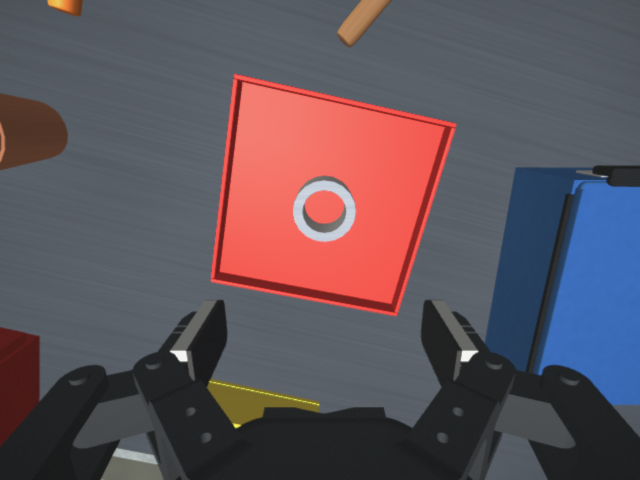

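The ring lies flat in the middle of the tray at (324,210). I'm going back to the knob.

```bash
python3 -m inch '[[[1,-0.003,0.02,0.005,0,0,0],[1,-0.01,0.06,0.005,0,0,0],[1,-0.016,0.1,0.005,0,0,0],[1,-0.023,0.14,0.005,0,0,0],[1,-0.03,0.18,0.005,0,0,0],[1,-0.036,0.22,0.005,0,0,0],[1,-0.043,0.26,0.005,0,0,0],[0.8,-0.05,0.3,0.005,0,0,0],[0.7,-0.055,0.33,0.005,0,0,0],[0.7,-0.055,0.337,0.005,0,0,0]]]'
python3 -m inch '[[[0.7,0,0,-0.01,0,0,0],[0.7,0,0,-0.04,0,0,0],[0.7,0,0,-0.07,0,0,0],[0.7,0,0,-0.09,0,0,0],[0.7,0,0,-0.105,0,0,0],[0.7,0,0,-0.112,0,0,0],[0.7,0,0,-0.113,0,0,0],[0.7,0,0,-0.113,0,0,0]]]'
```

```text
time: 11.5
eef_pos: [0.5273, 0.1375, 0.2188]
orientation: [[-0.967, -0.257, -0.003], [-0.257, 0.967, -0.001], [0.003, -0.0, -1.0]]
ft_force: [-0.3, -0.7, 0.5]
gripper_width: 0.06
grasp_force: 0.0
time: 12.3
eef_pos: [0.5288, 0.1347, 0.1077]
orientation: [[-0.967, -0.253, -0.0], [-0.253, 0.967, -0.0], [0.0, -0.0, -1.0]]
ft_force: [-0.7, 0.0, 0.7]
gripper_width: 0.0599
grasp_force: 0.0
```

```bash
python3 -m inch '[[[0.5,0,0,0,0,0,0],[0.3,0,0,0,0,0,0],[0.1,0,0,0,0,0,0],[0,0,0,0,0,0,0],[0,0,0,0,0,0,0],[0,0,0,0,0,0,0],[0,0,0,0,0,0,0],[0,0,0,0,0,0,0],[0,0,0,0,0,0,0]]]'
```

```text
time: 13.2
eef_pos: [0.529, 0.1353, 0.1087]
orientation: [[-0.967, -0.254, 0.001], [-0.254, 0.967, 0.0], [-0.001, -0.0, -1.0]]
ft_force: [-0.9, -2.5, 5.6]
gripper_width: 0.0224
grasp_force: 58.5
```

The grip on the knob is good. Next comes a slow arc about the hinge, turning the tool with the lid.

```bash
python3 -m inch '[[[0,0.0001,0,0.0015,-0.0025,0.0097,0],[0,0.0002,0,0.003,-0.005,0.0193,0],[0,0.0005,0.0001,0.0043,-0.0076,0.029,0],[0,0.0007,0.0002,0.0058,-0.0102,0.0387,0],[0,0.001,0.0003,0.0072,-0.0127,0.0484,0],[0,0.0013,0.0003,0.0087,-0.0152,0.058,0],[0,0.0016,0.0004,0.0101,-0.0178,0.0677,0],[0,0.0019,0.0005,0.0115,-0.0203,0.0774,0],[0,0.0022,0.0006,0.013,-0.0229,0.087,0],[0,0.0025,0.0007,0.0144,-0.0254,0.0967,0]]]'
```

```text
time: 14.2
eef_pos: [0.531, 0.1358, 0.1223]
orientation: [[-0.962, -0.254, -0.098], [-0.253, 0.967, -0.026], [0.101, -0.0, -0.995]]
ft_force: [2.9, -1.8, -7.5]
gripper_width: 0.0227
grasp_force: 61.9
```

```bash
python3 -m inch '[[[0,0.0004,0.0001,0.0014,-0.0025,0.0097,0],[0,0.0008,0.0002,0.0028,-0.005,0.0193,0],[0,0.0012,0.0003,0.0042,-0.0076,0.029,0],[0,0.0016,0.0004,0.0056,-0.0102,0.0387,0],[0,0.0019,0.0005,0.007,-0.0127,0.0484,0],[0,0.0023,0.0006,0.0084,-0.0152,0.058,0],[0,0.0027,0.0007,0.0098,-0.0178,0.0677,0],[0,0.0031,0.0008,0.0112,-0.0203,0.0774,0],[0,0.0035,0.0009,0.0126,-0.0229,0.087,0],[0,0.0039,0.001,0.014,-0.0254,0.0967,0]]]'
python3 -m inch '[[[0,0,0,0,0,0,0],[0,0,0,0,0,0,0],[0,0,0,0,0,0,0],[0,0,0,0,0,0,0],[0,0,0,0,0,0,0],[0,0,0,0,0,0,0]]]'
python3 - <<'E'
from h import *
c,R,t=cam("top"); W=cloud(c,R,t); z=c["range_z"]; y=.257
x=(W[...,0]-.568)*np.cos(y)+(W[...,1]-.1455)*np.sin(y); v=-(W[...,0]-.568)*np.sin(y)+(W[...,1]-.1455)*np.cos(y)
m=(z>0)&(x>-.09)&(x<.09)&(v>.07)&(v<.13)&(W[...,2]>.08)&(W[...,2]<.17)
print("lid slope",m.sum(),-np.arctan(np.polyfit(x[m],W[m][:,2],1)[0]))
c,R,t=cam("side"); cv2.imwrite("pics/end.png",c["pixels"][:,:,::-1])
E
```

```text
time: 15.2
eef_pos: [0.5347, 0.1368, 0.1362]
orientation: [[-0.948, -0.254, -0.194], [-0.249, 0.967, -0.051], [0.2, -0.0, -0.98]]
ft_force: [-2.5, -3.9, -3.6]
gripper_width: 0.0224
grasp_force: 62.1
time: 15.8
eef_pos: [0.5347, 0.1368, 0.1362]
orientation: [[-0.948, -0.254, -0.193], [-0.249, 0.967, -0.051], [0.199, -0.0, -0.98]]
ft_force: [-3.5, -4.3, -3.0]
gripper_width: 0.0225
grasp_force: 62.2
lid slope 808 0.18880594953572827
```

View pics/end.png

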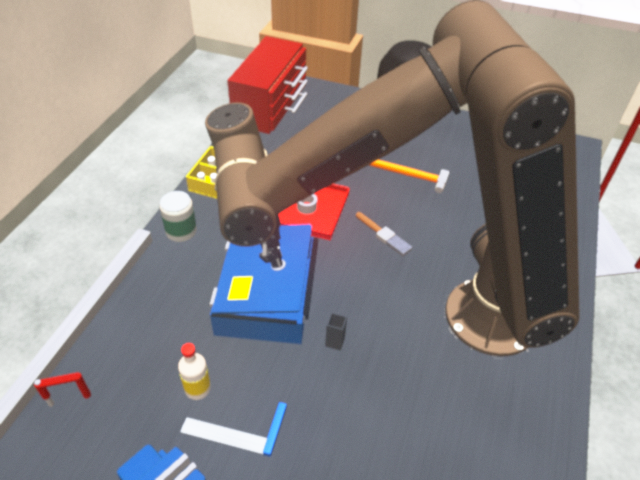

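The lid is ajar at about 0.19 rad and held by the knob at (275,262). The ring is in the tray at (307,203) and the bystanders haven't moved.

```bash
python3 -c "from rig import manip; print(manip.sign_off())"
```

```text
the job is handed in; nothing more can be done
None
```

The job is handed in: the ring lies flat in the middle of the red tray, the seal is broken, and the gripper holds the lid steady at about 0.19 rad (front edge about 4 cm up); the judge returned no verdict.

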